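Slide a parts bin through the roller gate and confirm

ROBOT

A 6-joint arm with a two-finger parallel gripper is mounted at the origin on the work surface. World frame = base frame: x ahead of the robot, y to its left, z up, the work surface at z = 0. Lengths are in mm, angles in rad, forces in N, time in s.
With the tool pointing down it reaches from about 350 to 775 mm from the base axis. Payload 7.3 kg.
Tool frame: the origin (TCP) lies on the front face of the gripper's body, between the roots of the fingers; the fingertips stand 66 mm ahead of it and the grasp point (between the pads) lies 47 mm ahead of it (bot.tip_extent is the distance from the TCP to the fingertips, in mm); z points along the fingers, y is the line along which they close (so a half turn about z gives the same grasp; the last joint's range is limited). The gripper opens to 92 mm and grips with 3 to 60 N. Pads are 19 mm wide; open, the fingers measure 130 mm over their backs; the gripper's body (75 mm by 190 mm) begins 47 mm behind the grasp point.
Start: joints at [1.108, 0.342, 1.524, -0, 1.275, -0.146], TCP at [163.535, 498.894, 292.241] pointing down, gripper open.
Joint ranges: [-2.53, 2.53], [-0.77, 2.02], [0.04, 2.7], [-1, 4.14], [0.28, 2.66], [-3.11, 3.11]. Speed limits (rad/s): [2.57, 2.57, 3.14, 3.14, 3.14, 3.14].

INTERFACE

Orientations are given as [roll, pitch, yaw] about the fixed x, y, z axes, in that order (R = Rz(yaw) Ry(pitch) Rx(roll)).
In Python, from plant import readout, viewer, order, bot gives the robot as it stands.
- The arm moves only by the shell command python3 -m creep 'ROWS'. ROWS is text: rows parted by semicolons, each of 7 numbers parted by spaces: the shift along the world's x, y, z in m, then the turn, a rotation vector about the world's x, y, z in rad, then the opening in per cent of the stroke, from 0 (shut) to 100 (fully open). A call has 1 to 8 rows; each row shifts and turns the commanded pose from where the row before left it; what a row does not reach is not made up. A row lasts 1/12 s, in which the tool goes at most 41.7 mm and 7.16 degrees, less where a joint would pass 70% of its speed; a pose out of reach is approached as far as the arm can. A call is refused whole if a number of a shift passes 0.0417 or a number of a turn 0.125, either way. A call with a gripper value outside its range is refused whole. The fingers move at their own pace and stop on an object; the grip force is fixed at half the most. Time passes only in rows, so rows that do not move let the fingers close. It gives the time, the measured TCP pose, the force, the opening and the grip force at its end, in the units of the state.
- readout.get_obs(): the state, without advancing time (a new reading comes with each control period).
- viewer.capture(name): name is "scene" or "side" or "wrist"; returns the picture (400x640x3 uint8, red, green, blue); there is no depth.
- viewer.camera_info(name): a dict with "fx", "fy", "cx", "cy" (pixels), "origin" and "rotation" of the camera in the world. Camera axes: x right, y up, looking along -z (the intrinsics and any distortion apply to the point x, -y, -z); pixel columns grow to the right and rows downward; lengths in mm; the calibration is good to about 2 mm. A picture is of the moment at which its call begins: read the wrist's pose just before it. camera_info takes no time and is no camera call; for the wrist camera it gives the pose at the moment of the call.
- order.close_job(): hands the job in; it is judged then, once.
The state is a dict: "time": time; "joint_positions": joint angles; "dq": joint speeds; "tau": joint torques, N m; "tool_pos": TCP position; "tcp_rot": TCP orientation; "contact_force": force on the tool from outside, world axes, zero at the start; "moment": the same for the moment, N m; "grip_width": finger opening in mm; "finger_force": force on a finger pad.
Only numpy, scipy, OpenCV 4.12 (cv2) and the standard library are available. Lean on these libraries where they do the work, as an engineer would, in place of code of your own. Each camera call takes 0.05 s, during which the arm holds its last target. There are 200 camera calls.

TASK

Push the small grey parts bin along the bench, through the narrow gap between the two upright guide rollers, until it sits square against the stop bar behind them. Then press the confirm button all the way down and let it spring back. Only push with the fingers: the bin stays flat on the bench, never lifted, tipped or taken round the outside of the rollers, and everything else on the bench is left where it stands.

Things in the scene. Friction and masses are not known exactly. Their poses are not given: they have to be found in the camera images.
- bin: Loose open-topped grey plastic bin with brass fittings fixed in it, 100 long (its x) x 66 wide (y); rear wall (-x end) 50 high, front lip (+x end) 26, sides 26 near the lip, else 50. All outer faces flat and upright. 0.25 to 0.5 kg, slides on the bench. Origin: centre of its underside, z up. It starts with the lip roughly towards the gate.
- gate: Fixed fixture: two upright grey guide rollers (posts that do not turn), diameter 32, 49 high, centred at (0, +53) and (0, -53) mm: gap 74. Under each a steel foot 50 (x) x 30 (y) x 4 high, clear of the gap. Origin: on the bench midway between them; +x points along the lane through the gap to the stop bar, z up. Bin starts on its -x side; home, its origin is at (76, 0).
- stop_face (a point): Centre of the face of the fixed steel stop bar that the bin's leading end must meet, at (126, 0, 22) mm in the gate's frame; the bar is 12 thick, 130 long across the lane, between 11 and 33 above the bench. Its face looks to the gate's -x.
- confirm (a joint): Travel of the confirm button, m: 0 up, 0.006 fully down; spring return, about 5 N fully down.
- confirm_top (a point): Centre of the top of the round grey button cap (diameter 32) on a black housing fixed to the bench beyond the gate; it is pressed straight down.
- carton: Loose small brown carton 70 x 50 x 45, beside the gate; bystander. Origin: centre of underside.
- tape: Loose pale tape roll lying flat, diameter 90, 24 high, beside the gate; bystander. Origin: centre of underside.
- jar: Loose jar, diameter 52, 60 high; bystander. Origin: centre of underside.
- tray: Loose open blue tray 120 x 80 x 35; bystander. Origin: centre of underside.
- cutter: Loose black box cutter lying flat, 135 x 22 x 14; bystander. Origin: underside, middle of the handle.
- scanner: Loose black hand scanner lying flat, 150 x 74 x 24; bystander. Origin: centre of underside.
Things that resemble listed ones, but are neither listed nor needed, are in the scene too. What is meant by the part that bears confirm is not blue, brown or orange, and is the smaller of those in its own colour.

How it is judged (in metres and radians):
On the way, in this order (a step that is already met when the one before it is completed fails the run):
1. the bin is between the two rollers, flat on the bench (x of bin in the frame of gate between -0.04 and 0.04 m and y of bin in the frame of gate between -0.02 and 0.02 m and height (world z) of bin below 0.008 m), for 0.05 s.
2. the bin sits square against the stop bar (x of bin in the frame of gate between 0.07 and 0.082 m and y of bin in the frame of gate between -0.02 and 0.02 m and angle between the x axis of bin and the x axis of gate, either way round below 0.12 rad and angle between bin's own z axis and vertical below 0.06 rad and height (world z) of bin below 0.006 m and linear speed of bin below 0.01 m/s), for 0.2 s.
3. the confirm button is pressed down, the bin still home (value of joint confirm above 0.0045 m and x of bin in the frame of gate between 0.07 and 0.082 m and y of bin in the frame of gate between -0.02 and 0.02 m and angle between the x axis of bin and the x axis of gate, either way round below 0.12 rad and angle between bin's own z axis and vertical below 0.06 rad and height (world z) of bin below 0.006 m), for 0.05 s.
At the end, for the whole second after the job is handed in: The bin rests flat and still past the rollers with its leading end within about 6 mm of the stop bar, within 20 mm of the lane's centre line and 0.12 rad of square to it; the button has been pressed (at least 4.5 of its 6 mm) after that and is up again; no bystander has moved more than 20 mm (all of step 2 and value of joint confirm below 0.0015 m and distance of each of carton, tape, jar, tray, cutter, scanner from where it was at the start of the episode below 0.02 m); the robot touches nothing.
It fails at once if the bin is lifted off the bench (12 mm) (height (world z) of bin above 0.012 m).
It fails at once if the bin is tipped (0.25 rad) (angle between bin's own z axis and vertical above 0.25 rad).
It fails at once if the bin is taken round the outside of the rollers (x of bin in the frame of gate above -0.03 m and (y of bin in the frame of gate above 0.04 m or y of bin in the frame of gate below -0.04 m)).
It fails at once if a bystander is disturbed (20 mm) (distance of any of carton, tape, jar, tray, cutter, scanner from where it was at the start of the episode above 0.02 m).
It also fails if it takes over 66 s, if anything falls off the work surface, if the arm or the gripper's body presses on something with over 40 N, if the wrist force passes 120 N, or if a joint passes its speed limit or range.

## Working session

There is one attempt and no reset: what is moved stays moved. The work goes in short steps, Python scripts to look and compute and a shell command to move; the robot and the scene stay as the last step left them, time stands still between calls to the robot, and variables do not carry over. Pictures are saved under pics/ and viewed, at most 13 in all, crops included, and the job is handed in when it is done.

```bash
ls; mkdir -p pics; python3 - <<'E'
from plant import readout, viewer, order, bot
import cv2
for n in("scene","side"):
    i=viewer.camera_info(n); print(n,i)
    cv2.imwrite(f"pics/{n}0.png",viewer.capture(n)[:,:,::-1])
print(readout.get_obs())
E
```

```text
pics
scene {'fx': 379.00302745968276, 'fy': 379.00302745968276, 'cx': 317.9806538757375, 'cy': 199.1341379748799, 'origin': array([1102.48046162,  666.41278442,  685.04718227]), 'rotation': array([ 9.20410168e-01, -1.31793468e-03,  2.28669011e+00])}
side {'fx': 487.9889974940565, 'fy': 487.9889974940565, 'cx': 321.62238069846495, 'cy': 205.76765454404688, 'origin': array([   7.35276519, -781.8744123 ,  646.38219169]), 'rotation': array([ 1.04465813,  0.01871858, -0.49692196])}
{'time': 0.1, 'joint_positions': array([ 1.10800362e+00,  3.42631671e-01,  1.52489166e+00, -2.42448106e-05,
        1.27540587e+00, -1.45996713e-01]), 'dq': array([ 8.73849039e-04, -2.27167991e-03, -1.22312933e-03,  1.42846216e-03,
        1.43925446e-03, -4.13620558e-06]), 'tau': array([ 1.95729619e-03, -4.32000804e+01, -2.44696552e+01,  7.20707746e-02,
        5.26229327e-02, -3.37321057e-05]), 'tool_pos': array([163.41285699, 498.64055024, 291.63591006]), 'tcp_rot': array([-3.14026695e+00, -1.71500358e-04,  2.82480362e+00]), 'contact_force': array([ 0.39047766, -0.69725095, -0.14353207]), 'moment': array([-0.00541784, -0.0518309 ,  0.00512795]), 'finger_force': 0.0, 'grip_width': 91.5051895461377}
```

View pics/scene0.png

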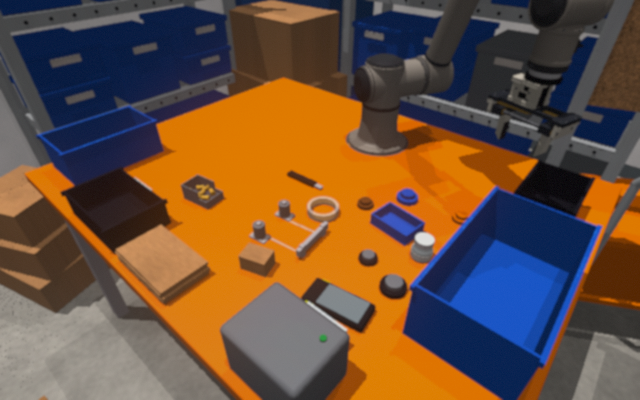

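View pics/side0.png

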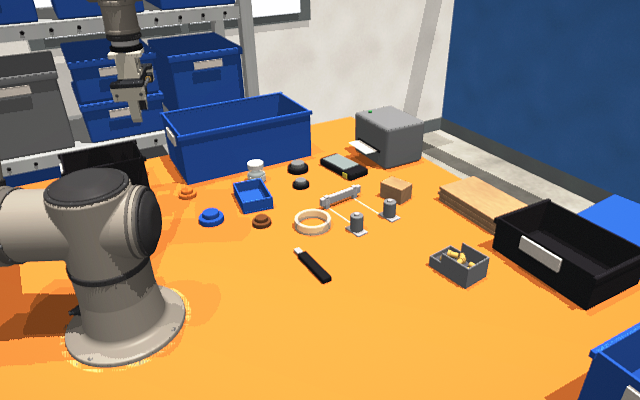

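The bin is at scene (203,191) / side (460,263). The rollers are at scene (285,210),(259,231) / side (357,222),(390,208), with the stop bar at scene (312,240).

Button candidates in the scene view:
- Blue (407,196), brown (365,203) and orange (461,216) are excluded by colour.
- Grey (368,256) and grey (393,285) remain. The smaller grey is (368,256), side (301,183), and fits the description.

Enlarged crops will confirm this.

```bash
cat > h.py <<'E'
import numpy as np
from scipy.spatial.transform import Rotation as Ro
from plant import viewer
def ray(n,u,v,i=None):
    i=i or viewer.camera_info(n)
    d=np.array([(u-i['cx'])/i['fx'],-(v-i['cy'])/i['fy'],-1])
    return np.array(i['origin']),Ro.from_euler('xyz',i['rotation']).apply(d)
def at(n,u,v,z,i=None):
    o,d=ray(n,u,v,i); return o+d*(z-o[2])/d[2]
def tri(a,b):
    (o,d),(p,e)=ray(*a),ray(*b)
    s=np.linalg.lstsq(np.c_[d,-e],p-o,rcond=None)[0]
    x,y=o+d*s[0],p+e*s[1]; return (x+y)/2,np.linalg.norm(x-y)
def proj(n,P,i=None):
    i=i or viewer.camera_info(n)
    c=Ro.from_euler('xyz',i['rotation']).inv().apply(np.atleast_2d(P)-i['origin'])
    return np.c_[i['cx']-i['fx']*c[:,0]/c[:,2], i['cy']+i['fy']*c[:,1]/c[:,2]]
E
python3 - <<'E'
import cv2
a=cv2.imread('pics/side0.png')[150:300,260:500]
cv2.imwrite('pics/sc.png',cv2.resize(a,None,fx=3.3,fy=3.3,interpolation=cv2.INTER_CUBIC))
a=cv2.imread('pics/scene0.png')[165:315,175:415]
cv2.imwrite('pics/cc.png',cv2.resize(a,None,fx=3.3,fy=3.3,interpolation=cv2.INTER_CUBIC))
E
```

```text
(no output)
```

View pics/sc.png

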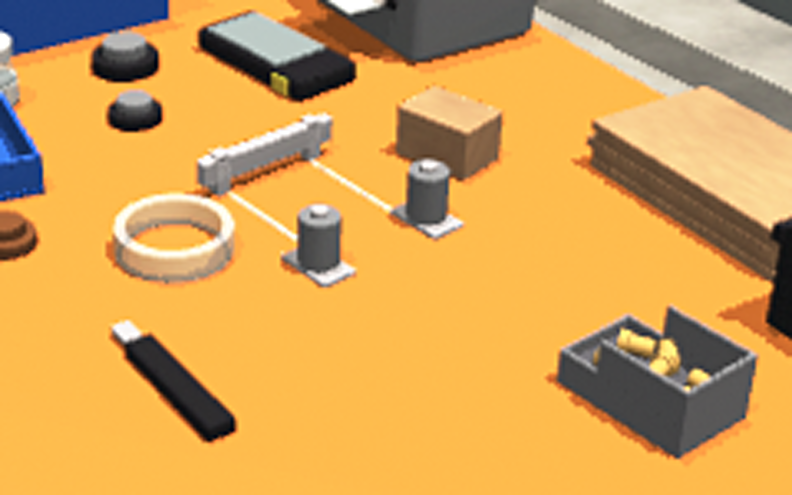

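View pics/cc.png

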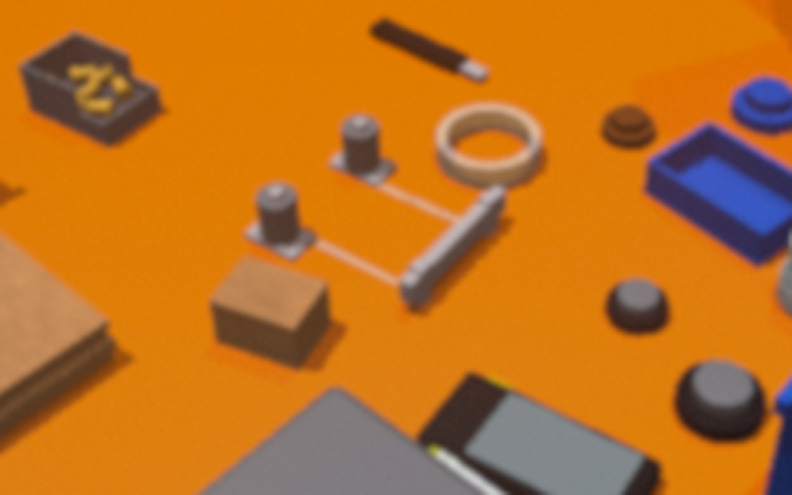

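```bash
python3 - <<'E'
from h import *
from scipy.optimize import least_squares
S=lambda x,y:(260+x/3.3-.35,150+y/3.3-.35)
C=lambda x,y:(175+x/3.3-.35,165+y/3.3-.35)
def fit(pts,x0):
    # pts: (cam,(u,v),local)
    def f(p):
        R=Ro.from_euler('z',p[2]); r=[]
        for n,uv,l in pts: r+=list(proj(n,R.apply(l)+[p[0],p[1],0])[0]-uv)
        return r
    s=least_squares(f,x0,x_scale=[10,10,.1]); return s.x,np.round(s.fun,1).reshape(-1,2).tolist()
for z in(0,):
  for n,a in(("side",S(428,225)),("side",S(319,272)),("scene",C(360,165)),("scene",C(278,235))): print(n,at(n,*a,z))
for nm,a,b in(("roll A",S(319,215),C(360,122)),("roll B",S(428,170),C(278,190)),("btn small",S(135,102),C(638,292)),("btn big",S(124,45),C(722,382))):
    print(nm,tri(("side",*a),("scene",*b)))
print("btn z20..",at("side",*S(135,102),30),at("scene",*C(638,292),30))
# gate fit: A is which side? determined by lane dir toward bar
for nm,a,b in(("bar l",S(215,163),C(497,197)),("bar r",S(325,125),C(410,283))): print(nm,tri(("side",*a),("scene",*b)))
b=[("side",S(755,355),(-50,-33,50)),("side",S(684,393),(-50,33,50)),("side",S(680,455),(-50,33,0)),("side",S(563,385),(50,33,0)),("side",S(563,352),(50,33,26)),
("scene",C(75,33),(-50,33,50)),("scene",C(22,68),(-50,-33,50)),("scene",C(110,145),(50,-33,0)),("scene",C(160,108),(50,33,0)),("scene",C(110,120),(50,-33,26))]
p=at("side",*S(650,420),0);print(p)
for y in(0,1.5,3,-1.5): print(y,fit(b,[p[0],p[1],y]))
E
```

```text
side [645.88077473  63.17312907   0.        ]
side [539.4506516   49.38786081   0.        ]
scene [541.04813592  50.73260678   0.        ]
scene [646.52509592  63.70182867   0.        ]
roll A (array([540.02504224,  52.62858519,  46.84560511]), np.float64(0.8841517674122122))
roll B (array([644.11703465,  66.29171592,  47.31011117]), np.float64(1.7021231668131707))
btn small (array([527.22559335, 327.73195025,  19.70556215]), np.float64(2.0745991763356084))
btn big (array([564.19180686, 423.05732008,  25.55924814]), np.float64(0.8666914128861858))
btn z20.. [519.13923408 308.27976188  30.        ] [535.0413693  333.35141268  30.        ]
bar l (array([525.22767788, 186.64490524,  29.71485483]), np.float64(6.533498258585084))
bar r (array([636.52988405, 198.95465339,  26.88650678]), np.float64(2.694363756424049))
[ 630.0390836  -200.61901111    0.        ]
0 (array([ 643.05769597, -184.58548322,    1.72850545]), [[0.7, -0.4], [1.6, 0.6], [-0.4, 1.6], [-2.5, -0.6], [-1.4, -0.4], [-0.3, -0.6], [-1.2, -0.6], [0.1, 0.9], [0.9, 0.4], [-1.5, 1.3]])
1.5 (array([ 643.05769613, -184.58548733,    1.72850516]), [[0.7, -0.4], [1.6, 0.6], [-0.4, 1.6], [-2.5, -0.6], [-1.4, -0.4], [-0.3, -0.6], [-1.2, -0.6], [0.1, 0.9], [0.9, 0.4], [-1.5, 1.3]])
3 (array([ 643.05769589, -184.58548058,    1.72850563]), [[0.7, -0.4], [1.6, 0.6], [-0.4, 1.6], [-2.5, -0.6], [-1.4, -0.4], [-0.3, -0.6], [-1.2, -0.6], [0.1, 0.9], [0.9, 0.4], [-1.5, 1.3]])
-1.5 (array([ 643.05769579, -184.5854768 ,   -4.55467943]), [[0.7, -0.4], [1.6, 0.6], [-0.4, 1.6], [-2.5, -0.6], [-1.4, -0.4], [-0.3, -0.6], [-1.2, -0.6], [0.1, 0.9], [0.9, 0.4], [-1.5, 1.3]])
```

The smaller grey button (scene crop (638,297), full image (368,256)) is confirmed as confirm, at about (527,328). The gate is at about (592.7,58) with yaw 1.70, and the rollers measure 105 mm apart against the 106 given. The bin is at about (643,-185). Next I move over the scene for a wrist view.

```bash
python3 -m creep '0.0254 -0.031 0 0 0 -0.0625 100;0.0254 -0.031 0 0 0 -0.0625 100;0.0254 -0.031 0 0 0 -0.0625 100;0.0254 -0.031 0 0 0 -0.0625 100;0.0254 -0.031 0 0 0 -0.0625 100;0.0254 -0.031 0 0 0 -0.0625 100;0.0254 -0.031 0 0 0 -0.0625 100;0.0254 -0.031 0 0 0 -0.0625 100'
python3 -m creep '0.0254 -0.031 0 0 0 -0.0625 100;0.0254 -0.031 0 0 0 -0.0625 100;0.0254 -0.031 0 0 0 -0.0625 100;0.0254 -0.031 0 0 0 -0.0625 100;0.0254 -0.031 0 0 0 -0.0625 100;0.0254 -0.031 0 0 0 -0.0625 100;0.0254 -0.031 0 0 0 -0.0625 100;0.0254 -0.031 0 0 0 -0.0625 100'
python3 -m creep '0.0254 -0.031 0 0 0 -0.0625 100;0.0254 -0.031 0 0 0 -0.0625 100;0 0 0 0 0 0 100;0 0 0 0 0 0 100'
python3 - <<'E'
from h import *
import cv2,pickle
i=viewer.camera_info("wrist");print(i)
cv2.imwrite("pics/w1.png",viewer.capture("wrist")[:,:,::-1]);pickle.dump(i,open('w1.pkl','wb'))
print(proj("wrist",[[592.7,58,0],[643,-185,0],[527,328,20]],i))
E
```

```text
time: 0.77
tool_pos: [367.4, 249.1, 292.1]
tcp_rot: [-3.141, -0.0, 2.322]
contact_force: [0.3, 0.9, -0.9]
grip_width: 91.9
finger_force: 0.0
time: 1.43
tool_pos: [570.7, 1.0, 291.8]
tcp_rot: [-3.141, -0.0, 1.821]
contact_force: [0.4, 0.9, -0.2]
grip_width: 91.8
finger_force: 0.0
time: 1.77
tool_pos: [621.2, -61.1, 290.5]
tcp_rot: [-3.14, -0.001, 1.697]
contact_force: [0.7, -0.1, -0.8]
grip_width: 91.9
finger_force: 0.0
{'fx': 286.06371904069357, 'fy': 286.06371904069357, 'cx': 319.65825471168347, 'cy': 200.1796282979079, 'origin': array([612.34285142,   6.53189775, 383.51533757]), 'rotation': array([-0.25445143,  0.00201079,  0.12581291])}
[[ 309.85555331   81.5491923 ]
 [ 324.53028737  262.22833536]
 [ 273.28011869 -236.53621671]]
```

View pics/w1.png

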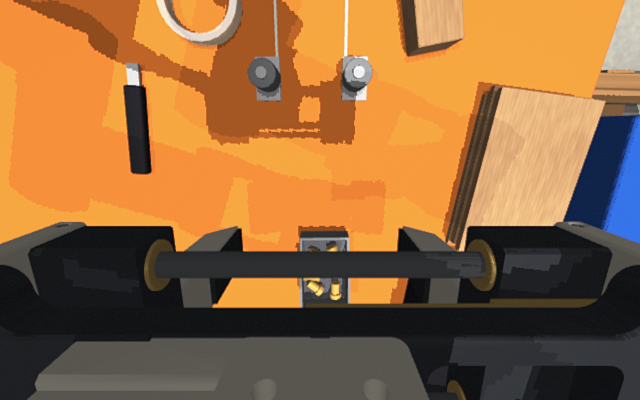

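The wrist view shows the roller tops at (264,71) and (357,71). The bin lies between the fingers with its lip at row 235, columns 300–349, and the lane's white lines run almost vertically at columns 276 and 346.

```bash
python3 - <<'E'
from h import *
import pickle,cv2
i=pickle.load(open('w1.pkl','rb'))
A=at("w",263,72,49,i);B=at("w",357.5,72,49,i);print(A,B,(A+B)/2,np.hypot(*(B-A)[:2]),np.arctan2((B-A)[1],(B-A)[0])+np.pi/2)
for a,b in(((276,2),(277,56)),((346.5,2),(345.5,56))):
    p,q=at("w",*a,0,i),at("w",*b,0,i);print(p,q,np.arctan2((p-q)[1],(p-q)[0]))
for l,r in(((300.5,238),(348.5,238)),):
    print(at("w",*l,26,i),at("w",*r,26,i))
for yaw in(1.66,1.70,1.7285):
  R=Ro.from_euler('z',yaw);print(yaw,proj("w",R.apply([[50,33,26],[50,-33,26],[50,33,0],[50,-33,0],[-50,33,50],[-50,-33,50],[20,33,50],[20,-33,50]])+[643,-184.6,0],i).round(1).tolist())
im=cv2.imread('pics/w1.png')[220:310,270:380];cv2.imwrite('pics/w1c.png',cv2.resize(im,None,fx=6,fy=6,interpolation=cv2.INTER_CUBIC))
E
```

```text
[543.75405179  54.64874169  49.        ] [645.22725897  67.44826817  49.        ] [594.49065538  61.04850493  49.        ] 102.27726851423819 1.6962706772799552
[543.07560087 139.53814504   0.        ] [549.3508604   81.95302739   0.        ] 1.6793416451830787
[625.18892895 149.86241982   0.        ] [632.59506316  92.44516134   0.        ] 1.6990759675476024
[ 604.43574434 -140.89406154   26.        ] [ 668.10977693 -132.78765453   26.        ]
1.66 [[301.7, 235.9], [351.1, 237.6], [302.8, 229.1], [349.1, 230.7], [299.0, 312.3], [348.1, 314.0], [300.0, 264.8], [351.5, 266.6]]
1.7 [[300.2, 236.8], [349.6, 236.7], [301.4, 230.0], [347.8, 229.8], [300.5, 313.2], [349.7, 313.1], [299.4, 265.8], [350.9, 265.7]]
1.7285 [[299.1, 237.5], [348.5, 236.1], [300.4, 230.6], [346.8, 229.2], [301.6, 313.8], [350.7, 312.5], [299.0, 266.4], [350.5, 265.0]]
```

View pics/w1c.png

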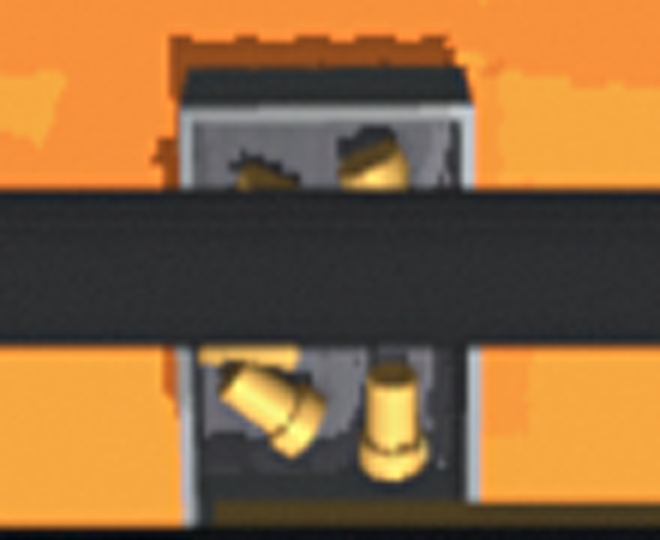

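The bin is at about (642,-186) with yaw near 1.70, already parallel to the lane. It sits about 16.5 mm to the side of the lane, so I will straddle it and push it sideways with one finger.

```bash
python3 -m creep '0.0052 -0.0312 0 0 0 0 100;0.0052 -0.0312 0 0 0 0 100;0.0052 -0.0312 0 0 0 0 100;0.0052 -0.0312 0 0 0 0 100;0 0 -0.035 0 0 0 100;0 0 -0.035 0 0 0 100;0 0 -0.035 0 0 0 100;0 0 -0.035 0 0 0 100'
python3 -m creep '0 0 -0.01 0 0 0 100;0 0 0 0 0 0 100;0 0 0 0 0 0 100'
```

```text
time: 2.48
tool_pos: [641.0, -182.4, 151.4]
tcp_rot: [3.141, -0.0, 1.702]
contact_force: [0.5, -0.3, -0.3]
grip_width: 91.9
finger_force: 0.0
time: 2.73
tool_pos: [642.0, -183.2, 143.6]
tcp_rot: [3.141, 0.0, 1.701]
contact_force: [0.8, -0.4, 1.5]
grip_width: 91.9
finger_force: 0.0
```

```bash
python3 -m creep '0 -0.003 -0.03 0 0 0 100;0 0 -0.025 0 0 0 100;0 0 -0.01 0 0 0 100;0 0 0 0 0 0 100;0 0 0 0 0 0 76;0 0 0 0 0 0 76;0 0 0 0 0 0 76;0 0 0 0 0 0 76'
python3 -m creep '0 0 0 0 0 0 76;0 0 0 0 0 0 76;0 0 0 0 0 0 76;0 0 0 0 0 0 76'
```

```text
time: 3.4
tool_pos: [642.3, -187.1, 79.0]
tcp_rot: [3.139, 0.001, 1.7]
contact_force: [-0.3, -0.4, 0.1]
grip_width: 71.4
finger_force: 0.0
time: 3.73
tool_pos: [641.5, -186.9, 77.3]
tcp_rot: [3.141, 0.0, 1.7]
contact_force: [-0.9, -0.8, 0.2]
grip_width: 69.9
finger_force: 0.0
```

```bash
python3 -m creep '-0.003 -0.0004 0 0 0 0 76;-0.003 -0.0004 0 0 0 0 76;-0.003 -0.0004 0 0 0 0 76;-0.003 -0.0004 0 0 0 0 76;-0.003 -0.0004 0 0 0 0 76;-0.0027 -0.0004 0 0 0 0 76;0 0 0 0 0 0 76;0 0 0 0 0 0 76'
python3 -m creep '0 0 0 0 0 0 100;0 0 0 0 0 0 100;0 0 0 0 0 0 100;0 0 0 0 0 0 100;0 0 0.04 0 0 0 100;0.005 -0.04 0.005 0 0 0 40;0.005 -0.04 0 0 0 0 20;0 0 0 0 0 0 20'
```

```text
time: 4.4
tool_pos: [623.4, -189.3, 77.2]
tcp_rot: [-3.141, -0.0, 1.7]
contact_force: [-0.4, -0.5, -0.3]
grip_width: 69.6
finger_force: 0.0
time: 5.07
tool_pos: [634.4, -276.3, 123.7]
tcp_rot: [3.138, 0.006, 1.696]
contact_force: [-0.9, 0.6, -0.1]
grip_width: 76.2
finger_force: 0.0
```

```bash
python3 -m creep '0 0 0 0 0 0 20;0 0 0 0 0 0 20;0 0 0 0 0 0 20;0 0 0 0 0 0 20;0 0 0 0 0 0 20;0 0 0 0 0 0 20'
python3 - <<'E'
from h import *
import cv2,pickle
i=viewer.camera_info("wrist");print(i)
cv2.imwrite("pics/w2.png",viewer.capture("wrist")[:,:,::-1]);pickle.dump(i,open('w2.pkl','wb'))
R=Ro.from_euler('z',1.7);g=R.apply([[0,53,49],[0,-53,49]])+[594,59.5,0]
b=R.apply([[50,33,26],[50,-33,26],[-50,33,50],[-50,-33,50]])+[625.3,-189,0]
print(proj("w",g,i).round(1).tolist(),proj("w",b,i).round(1).tolist())
E
```

```text
time: 5.57
tool_pos: [634.0, -268.4, 122.3]
tcp_rot: [-3.142, -0.0, 1.701]
contact_force: [-0.4, -0.6, 0.3]
grip_width: 36.2
finger_force: 0.0
{'fx': 286.06371904069357, 'fy': 286.06371904069357, 'cx': 319.65825471168347, 'cy': 200.1796282979079, 'origin': array([ 624.62795877, -200.80529621,  215.20953729]), 'rotation': array([-2.55089024e-01, -2.33903624e-05,  1.29839583e-01])}
[[169.6, -692.8], [489.8, -692.4]] [[267.1, 16.8], [379.8, 16.9], [267.6, 192.5], [379.0, 192.5]]
```

View pics/w2.png

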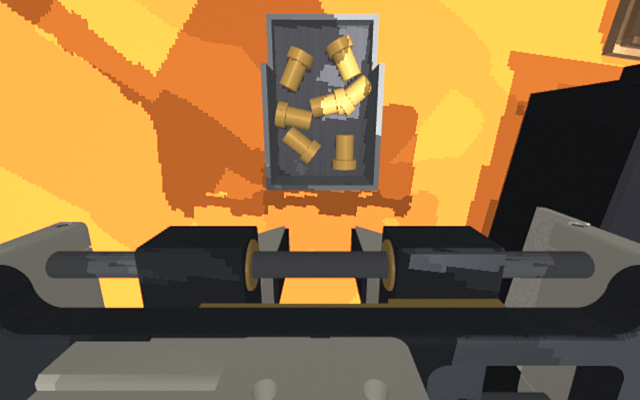

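The bin is on the lane line: the rear corners are at (266,188),(379,188) and the lip at row 15, within 2 mm of the prediction and square. I now lower the closed-in fingers behind the rear wall and push to just short of the gate.

```bash
python3 -m creep '0.0018 0 -0.02 0 0 0 20;0 0 -0.02 0 0 0 20;0 0 -0.006 0 0 0 20;0 0 0 0 0 0 20;-0.001 0.008 0 0 0 0 20;-0.001 0.008 0 0 0 0 20;-0.001 0.008 0 0 0 0 20;-0.001 0.008 0 0 0 0 20'
python3 -m creep '-0.001 0.008 0 0 0 0 20;-0.001 0.008 0 0 0 0 20;-0.001 0.008 0 0 0 0 20;-0.001 0.008 0 0 0 0 20;-0.001 0.008 0 0 0 0 20;-0.001 0.008 0 0 0 0 20;-0.001 0.008 0 0 0 0 20;-0.001 0.008 0 0 0 0 20'
python3 -m creep '-0.001 0.008 0 0 0 0 20;-0.001 0.008 0 0 0 0 20;-0.001 0.008 0 0 0 0 20;-0.001 0.008 0 0 0 0 20;-0.001 0.008 0 0 0 0 20;-0.001 0.008 0 0 0 0 20;-0.001 0.004 0 0 0 0 20;0 0 0 0 0 0 20'
```

```text
time: 6.28
tool_pos: [632.1, -236.7, 77.6]
tcp_rot: [3.14, 0.002, 1.7]
contact_force: [-1.1, -2.8, 2.1]
grip_width: 18.3
finger_force: 1.3
time: 6.95
tool_pos: [623.5, -172.5, 76.2]
tcp_rot: [-3.142, -0.0, 1.7]
contact_force: [0.4, -3.2, 2.5]
grip_width: 18.2
finger_force: 1.5
time: 7.62
tool_pos: [616.2, -119.8, 75.9]
tcp_rot: [-3.141, -0.001, 1.701]
contact_force: [-0.8, 0.0, 0.2]
grip_width: 18.5
finger_force: 0.0
```

```bash
python3 - <<'E'
from h import *
import cv2,pickle
i=viewer.camera_info("wrist")
cv2.imwrite("pics/w3.png",viewer.capture("wrist")[:,:,::-1]);pickle.dump(i,open('w3.pkl','wb'))
R=Ro.from_euler('z',1.7);g=R.apply([[0,53,49],[0,-53,49]])+[594,59.5,0]
b=R.apply([[50,33,26],[50,-33,26],[-50,33,50],[-50,-33,50]])+[609,-61,0]
print(proj("w",g,i).round(1).tolist(),proj("w",b,i).round(1).tolist())
E
```

```text
[[152.8, -252.4], [498.0, -252.6]] [[248.4, 31.2], [395.8, 31.2], [249.3, 259.9], [394.5, 260.1]]
```

View pics/w3.png

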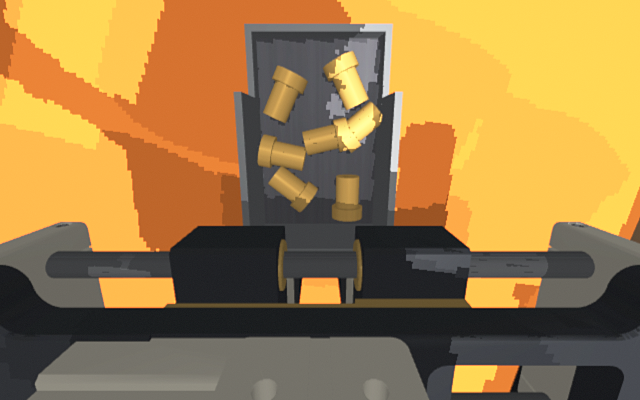

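The bin is still square, with lip corners at (246,25),(392,25), and about 1 mm off lane centre against a clearance of ±4 mm. I continue slowly into the gate.

```bash
python3 -m creep '-0.0006 0.006 0 0 0 0 20;-0.0006 0.006 0 0 0 0 20;-0.0006 0.006 0 0 0 0 20;-0.0006 0.006 0 0 0 0 20;-0.0006 0.006 0 0 0 0 20;-0.0006 0.006 0 0 0 0 20;-0.0006 0.006 0 0 0 0 20;-0.0008 0.006 0 0 0 0 20'
python3 -m creep '-0.0008 0.006 0 0 0 0 20;-0.0008 0.006 0 0 0 0 20;-0.0008 0.006 0 0 0 0 20;-0.0008 0.006 0 0 0 0 20'
python3 -m creep '-0.0008 0.006 0 0 0 0 20;-0.0008 0.006 0 0 0 0 20;-0.0008 0.006 0 0 0 0 20;-0.0008 0.006 0 0 0 0 20'
```

```text
time: 8.33
tool_pos: [611.6, -72.6, 76.3]
tcp_rot: [3.141, -0.0, 1.7]
contact_force: [0.2, -0.4, -0.6]
grip_width: 17.9
finger_force: 0.5
time: 8.67
tool_pos: [608.3, -48.7, 76.2]
tcp_rot: [3.142, -0.0, 1.7]
contact_force: [0.3, -0.8, -0.5]
grip_width: 18.3
finger_force: 0.5
time: 9.0
tool_pos: [605.1, -24.7, 76.2]
tcp_rot: [3.142, -0.0, 1.7]
contact_force: [-0.8, -0.3, -0.9]
grip_width: 18.5
finger_force: 0.5
```

```bash
python3 -m creep '-0.0008 0.006 0 0 0 0 20;-0.0008 0.006 0 0 0 0 20;-0.0008 0.006 0 0 0 0 20;-0.0008 0.006 0 0 0 0 20;-0.0008 0.006 0 0 0 0 20;-0.0008 0.006 0 0 0 0 20;-0.0008 0.006 0 0 0 0 20'
python3 -m creep '-0.0008 0.006 0 0 0 0 20;-0.0008 0.006 0 0 0 0 20;-0.0008 0.006 0 0 0 0 20;-0.0008 0.006 0 0 0 0 20;-0.0008 0.006 0 0 0 0 20;-0.0008 0.006 0 0 0 0 20;0 0 0 0 0 0 20'
```

```text
time: 9.58
tool_pos: [599.6, 17.3, 76.2]
tcp_rot: [3.141, 0.0, 1.7]
contact_force: [-0.9, -1.4, -0.7]
grip_width: 18.6
finger_force: 0.6
time: 10.17
tool_pos: [594.6, 54.0, 76.3]
tcp_rot: [3.142, -0.0, 1.701]
contact_force: [0.3, 0.2, -0.3]
grip_width: 18.1
finger_force: 0.0
```

```bash
python3 -m creep '-0.0005 0.004 0 0 0 0 20;-0.0005 0.004 0 0 0 0 20;-0.0003 0.002 0 0 0 0 20;-0.0003 0.002 0 0 0 0 20;0 0 0 0 0 0 20'
```

```text
time: 10.58
tool_pos: [593.2, 65.0, 76.3]
tcp_rot: [3.141, -0.0, 1.7]
contact_force: [0.2, 0.0, 0.2]
grip_width: 18.5
finger_force: 0.0
```

```bash
for k in 1; do :; done; python3 -m creep '-0.0003 0.002 0 0 0 0 20;-0.0003 0.002 0 0 0 0 20;-0.0003 0.002 0 0 0 0 20'
python3 -m creep '-0.0002 0.0015 0 0 0 0 20;-0.0002 0.0015 0 0 0 0 20'
```

```text
time: 10.83
tool_pos: [592.4, 70.7, 76.3]
tcp_rot: [3.141, 0.0, 1.7]
contact_force: [0.1, -1.6, 1.3]
grip_width: 17.9
finger_force: 0.9
time: 11.0
tool_pos: [592.0, 73.8, 76.3]
tcp_rot: [3.141, 0.0, 1.7]
contact_force: [0.3, -1.9, 0.2]
grip_width: 18.1
finger_force: 0.9
```

```bash
python3 -m creep '-0.0002 0.0015 0 0 0 0 20;-0.0001 0.001 0 0 0 0 20'
python3 -m creep '-0.0001 0.001 0 0 0 0 20;0 0.001 0 0 0 0 20'
python3 -m creep '-0.0001 0.001 0 0 0 0 20;0 0.001 0 0 0 0 20'
```

```text
time: 11.17
tool_pos: [591.7, 75.7, 76.3]
tcp_rot: [3.142, 0.001, 1.7]
contact_force: [-0.2, -9.6, 1.9]
grip_width: 17.8
finger_force: 4.8
time: 11.33
tool_pos: [591.7, 75.9, 76.5]
tcp_rot: [-3.141, 0.004, 1.7]
contact_force: [-1.2, -17.5, 2.1]
grip_width: 18.3
finger_force: 9.0
time: 11.5
tool_pos: [591.8, 76.1, 76.7]
tcp_rot: [-3.141, 0.006, 1.7]
contact_force: [-2.8, -28.1, 4.8]
grip_width: 18.2
finger_force: 13.2
```

The stop was met at TCP gate-x ≈ 16.8, against 16.5 expected. I back off, rise and check.

```bash
python3 -m creep '0 0 0 0 0 0 20;0 -0.002 0 0 0 0 20;0.0003 -0.003 0 0 0 0 20;0.001 -0.01 0 0 0 0 20;0.001 -0.01 0 0 0 0 20;0 0 0.03 0 0 0 20;0 0 0.04 0 0 0 20;0 0 0.04 0 0 0 0'
python3 - <<'E'
from h import *
import cv2,pickle
i=viewer.camera_info("wrist")
cv2.imwrite("pics/w4.png",viewer.capture("wrist")[:,:,::-1])
R=Ro.from_euler('z',1.7)
print(proj("w",R.apply([[50,33,26],[50,-33,26],[-50,33,50],[-50,-33,50]])+R.apply([76,0,0])+[593.8,59,0],i).round(1).tolist(),proj("w",R.apply([[126,65,33],[126,-65,33],[0,53,49],[0,-53,49]])+[593.8,59,0],i).round(1).tolist(),proj("w",[527.2,327.7,19.7],i))
E
```

```text
time: 12.17
tool_pos: [593.1, 54.5, 186.4]
tcp_rot: [-3.139, -0.001, 1.699]
contact_force: [1.9, 0.7, -0.4]
grip_width: 15.0
finger_force: 0.0
[[281.3, 45.9], [363.5, 45.7], [281.6, 174.1], [363.2, 174.1]] [[239.1, 43.5], [406.0, 43.2], [259.0, 204.8], [385.8, 204.7]] [[ 277.29590115 -188.96750793]]
```

View pics/w4.png

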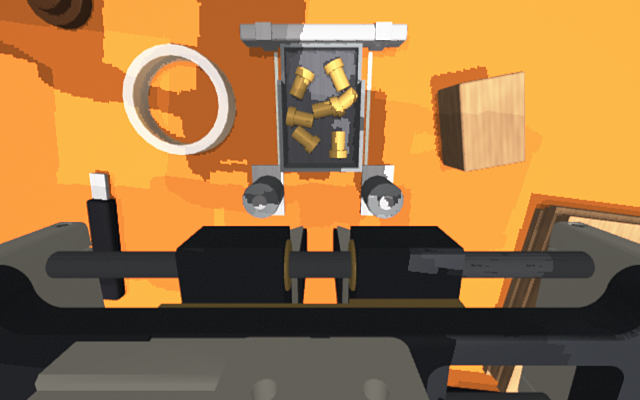

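The bin is home: its lip touches the bar at row 44, columns 280–361, the rear edge is level at row 170, and it is central and square. I move towards the button for a close measurement.

```bash
python3 -m creep '-0.01 0.035 0 0 0 0 0;-0.01 0.035 0 0 0 0 0;-0.01 0.035 0 0 0 0 0;-0.01 0.035 0 0 0 0 0;-0.01 0.035 0 0 0 0 0;-0.01 0.033 0 0 0 0 0;0 0 0 0 0 0 0;0 0 0 0 0 0 0'
python3 - <<'E'
from h import *
import cv2,pickle
i=viewer.camera_info("wrist")
im=viewer.capture("wrist")[:,:,::-1]
pickle.dump(i,open('w5.pkl','wb'))
cv2.imwrite("pics/w5.png",im)
print(proj("w",[527.2,327.7,19.7],i),proj("w",[564,423,25],i))
E
```

```text
time: 12.88
tool_pos: [533.1, 264.6, 186.0]
tcp_rot: [-3.142, -0.0, 1.703]
contact_force: [0.9, -1.0, -0.7]
grip_width: 0.1
finger_force: 0.0
[[323.05722617 131.34584867]] [[386.02659068  13.96868104]]
```

View pics/w5.png

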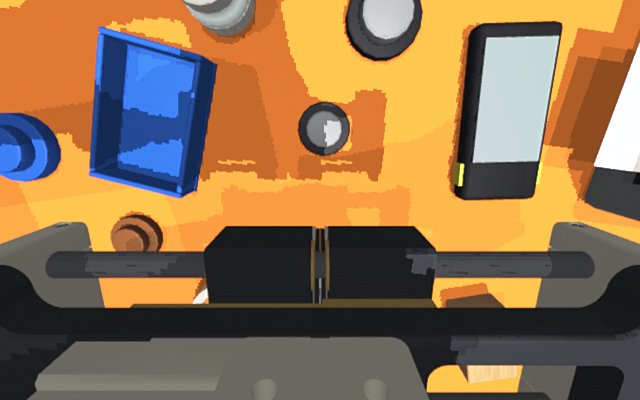

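The small grey cap is at (325,128), about 37 px wide as a 32 mm cap should be, which puts it at about (529,330). I go above it and press.

```bash
python3 -m creep '-0.002 0.033 0 0 0 0 0;-0.002 0.0325 0 0 0 0 0;0 0 -0.03 0 0 0 0;0 0 -0.03 0 0 0 0;0 0 -0.02 0 0 0 0;0 0 -0.008 0 0 0 0;0 0 0 0 0 0 0;0 0 0 0 0 0 0'
python3 -m creep '0 0 -0.003 0 0 0 0;0 0 -0.003 0 0 0 0;0 0 0 0 0 0 0'
python3 -m creep '0 0 -0.003 0 0 0 0;0 0 0 0 0 0 0'
```

```text
time: 13.6
tool_pos: [530.7, 327.8, 98.8]
tcp_rot: [3.141, -0.0, 1.698]
contact_force: [0.3, 0.5, 0.8]
grip_width: 0.1
finger_force: 0.0
time: 13.85
tool_pos: [530.1, 328.6, 92.9]
tcp_rot: [3.14, -0.0, 1.7]
contact_force: [0.0, -0.5, -0.7]
grip_width: 0.5
finger_force: 0.0
time: 14.02
tool_pos: [529.6, 328.7, 89.2]
tcp_rot: [3.141, 0.0, 1.7]
contact_force: [-0.7, -0.1, -0.4]
grip_width: 0.5
finger_force: 0.0
```

```bash
python3 -m creep '0 0 -0.002 0 0 0 0;0 0 0 0 0 0 0'
python3 -m creep '0 0 -0.002 0 0 0 0;0 0 0 0 0 0 0'
python3 -m creep '0 0 -0.002 0 0 0 0;0 0 0 0 0 0 0'
```

```text
time: 14.18
tool_pos: [529.9, 328.8, 87.2]
tcp_rot: [3.141, -0.0, 1.7]
contact_force: [-0.4, -0.3, 1.5]
grip_width: 0.9
finger_force: 0.8
time: 14.35
tool_pos: [529.9, 328.8, 85.3]
tcp_rot: [3.141, -0.0, 1.7]
contact_force: [0.0, 0.5, 2.3]
grip_width: 0.2
finger_force: 1.4
time: 14.52
tool_pos: [529.9, 328.8, 83.3]
tcp_rot: [3.141, -0.0, 1.7]
contact_force: [0.4, 0.1, 3.3]
grip_width: 0.8
finger_force: 2.0
```

```bash
python3 -m creep '0 0 -0.002 0 0 0 0;0 0 0 0 0 0 0'
python3 -m creep '0 0 -0.0015 0 0 0 0;0 0 0 0 0 0 0;0 0 0 0 0 0 0'
```

```text
time: 14.68
tool_pos: [529.9, 328.8, 81.8]
tcp_rot: [3.141, -0.0, 1.7]
contact_force: [-1.1, 0.2, 5.3]
grip_width: 0.7
finger_force: 2.6
time: 14.93
tool_pos: [530.0, 328.8, 81.6]
tcp_rot: [3.14, -0.0, 1.7]
contact_force: [-3.5, -1.1, 15.4]
grip_width: 0.4
finger_force: 7.7
```

The button bottomed out: 15 N with no further travel, after about 6 mm. I release, rise and check the bin with the side camera.

```bash
python3 -m creep '0 0 0.004 0 0 0 0;0 0 0.01 0 0 0 0;0 0 0.03 0 0 0 0;0 0 0.04 0 0 0 0;0 0 0.04 0 0 0 0;0 0 0 0 0 0 0;0 0 0 0 0 0 0;0 0 0 0 0 0 0'
python3 - <<'E'
from h import *
import cv2
im=viewer.capture("side")[:,:,::-1][140:290,240:480]
cv2.imwrite("pics/s2.png",cv2.resize(im,None,fx=3.3,fy=3.3,interpolation=cv2.INTER_CUBIC))
E
```

```text
time: 15.6
tool_pos: [529.3, 328.4, 203.3]
tcp_rot: [-3.141, 0.0, 1.7]
contact_force: [-0.5, -0.5, -0.6]
grip_width: 0.5
finger_force: 0.0
```

View pics/s2.png

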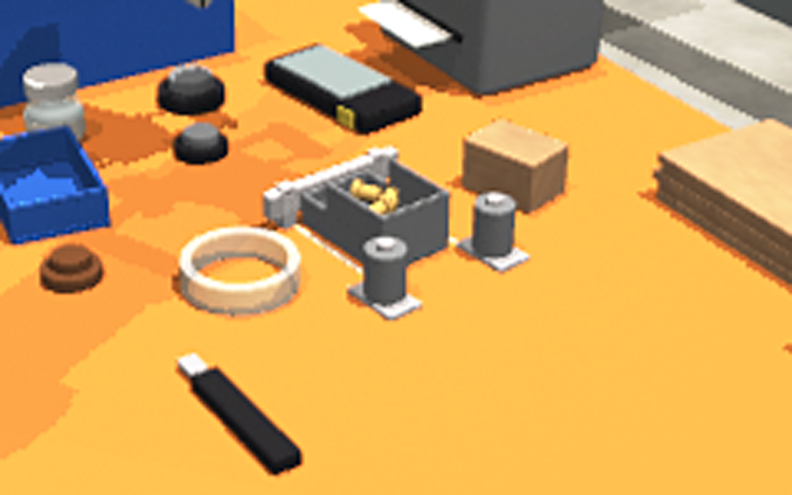

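The bin sits against the bar, with its rear wall just behind the rollers at crop (385–448,195–260). The small button at (200,143) is up, the bystanders are in place and the arm is clear.

```bash
python3 -c "
from plant import order
print(order.close_job())"
```

```text
the job is handed in; nothing more can be done
None
```

I pushed the bin through the rollers until it sat square against the stop bar, pressed the smaller grey confirm button fully down and let it spring back, saw no bystander moved, and handed the job in at about 16 s; no verdict was returned.

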